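# Restock the reagent case first-in-first-out and shut its lid

### The arm

A 6-joint arm with a two-finger parallel gripper is mounted at the origin on the work surface. World frame = base frame: x ahead of the robot, y to its left, z up, the work surface at z = 0. Lengths are in mm, angles in rad, forces in N, time in s.
With the tool pointing down it reaches from about 375 to 925 mm from the base axis. Payload 5.7 kg.
Tool frame: the origin (TCP) lies between the finger pads; the fingertips stand 8 mm ahead of it and the grasp point (between the pads) lies 11 mm behind it (ctrl.tip_reach is the distance from the TCP to the fingertips, in mm); z points along the fingers, y is the line along which they close (so a half turn about z gives the same grasp; the last joint's range is limited). The gripper opens to 85 mm and grips with 20 to 120 N. Pads are 22 mm wide; open, the fingers measure 114 mm over their backs; the gripper's body (76 mm by 85 mm) begins 54 mm behind the grasp point. The pads swing forward as they close: fully open they stand 13 mm farther back than shut.
Start: joints at [-1.343, 0.359, 1.51, -0, 1.272, -0.115], TCP at [201.659, -565.064, 239.267] pointing down, gripper open.
Joint ranges: [-2.97, 2.97], [-1.01, 2.36], [0.21, 2.38], [-0.96, 4.11], [0.2, 2.71], [-2.98, 2.98]. Speed limits (rad/s): [2.39, 2.39, 3.14, 3.14, 3.14, 3.14].

### API

Orientations are given as a rotation vector (axis times angle).
In Python, from cell import get_state, cams, ctrl gives the robot as it stands.
- The arm moves only by the tool play_rows, never from a script. Its argument "motion" is a list of rows, each a list of 6 numbers: the shift along the tool's x, y, z in mm, then the turn, a rotation vector about the tool's x, y, z in rad. A call has 1 to 20 rows; each row is the pose to reach, as a shift and turn from the pose commanded when the call began, along the tool's axes at that moment; what a row does not reach only later rows make up. A row lasts 1/8 s, in which the tool goes at most 62.5 mm and 10.7 degrees, less where a joint would pass 70% of its speed; a pose out of reach is approached as far as the arm can. A call with a gripper value outside its range is refused whole. "jaw" is the gripper's target within -1 to 1 (fully open at 1, half-way at 0, shut at -1), set as the call begins (left out, the last holds). The fingers move at their own pace and stop on an object; "squeeze" is the grip in N (left out, the last holds). Time passes only in rows, so rows that repeat a pose let the fingers close. It gives the time, the measured TCP pose, the force, the opening and the grip force at its end, in the units of the state.
- get_state(): the state, without advancing time (a new reading comes with each control period).
- cams.snapshot(name): name is "scene" or "top" or "wrist"; returns the picture (420x560x3 uint8, red, green, blue); there is no depth.
- cams.camera_params(name): a dict with "fx", "fy", "cx", "cy" (pixels), "k1" (the pictures are not rectified: a ray, as slopes to the right and down, at radius r is drawn at 1 + k1 r^2 times it, then the intrinsics apply), "eye" and "orientation" of the camera in the world; the wrist camera has in their place "hand_eye" (4x4, takes a point from camera to tool coordinates, whose origin is the TCP and whose axes are the flange's). Camera axes: x right, y down, z forward; pixel columns grow to the right and rows downward; lengths in mm; the calibration is good to about 2 mm. A picture is of the moment at which its call begins: read the wrist's pose just before it. camera_params takes no time and is no camera call.
- ctrl.hand_in(): hands the job in; it is judged then, once.
The state is a dict: "t": time; "qpos": joint angles; "qd": joint speeds; "effort": joint torques, N m; "tool_pos": TCP position; "tcp_rot": TCP orientation; "force": force on the tool from outside, world axes, zero at the start; "torque": the same for the moment, N m; "opening": finger opening in mm; "gripper_force": force on a finger pad.
Only numpy, scipy, OpenCV 4.12 (cv2) and the standard library are available. Lean on these libraries where they do the work, as an engineer would, in place of code of your own. Each camera call takes 0.05 s, during which the arm holds its last target. There are 200 camera calls.

### The job

Restock the open reagent case so that the oldest jars are used first: if a tall bottle in it sticks up above the rim, take it out and stand it upright on the cork mat, and bring every old jar in the lane right up to the front end (the end with the cut-down wall), close behind one another in the order they stand. Only then stand all the new jars from the bench upright in the lane behind the old ones, and when nothing stands above the rim, shut the lid fully. Leave the other things on the bench where they are.

Things in the scene. Friction and masses are not known exactly. Their poses are not given: they have to be found in the camera images.
- case: Open grey reagent case fixed to the bench, 386 mm long (its y), 181 mm deep (x), walls and floor 8 mm thick, rim 85 mm above the bench. Origin at the centre of its underside; +x faces away from the robot. One lane runs along it between two low aluminium rails. The lane's FRONT is the end (-y) whose wall is cut down to 40 mm above the bench; the other end wall has full height.
- lane_front (a point): Point on the case floor, on the lane's centre line, at the inner face of the front end wall. y runs along the lane from front to back (370 mm long inside), x across it towards the lid's hinge, z up. The rails are 28 mm high above the floor, 6 mm thick, 62 mm clear between them. From the centre line to the inner face of the case's near long wall is 70 mm, of its hinge-side wall 95 mm.
- lid (a joint): Lid hinged along the rim of the case's long side away from the robot: 0 = shut flat on the rim, pi/2 = upright, up to 2.0 = leaning back. Starts open, 1.7 to 1.9. A stiff hinge (friction 0.42 N m) keeps it where it is left; it weighs 0.35 kg. Push its outer face over from behind (3 to 6 N near the free edge), then down from above.
- lid_hinge (a point): Middle of the hinge line, on the lid's underside, at rim height. The lid is a flat clear plate 386 mm along the hinge, 181 mm to its free edge, 6 mm thick, with a black tab 80 mm long that sticks out 14 mm beyond the middle of the free edge. The axes turn with the lid: y along the hinge, -x from the hinge to the free edge, z out of the outer face.
- lid_edge (a point): Middle of the lid's free edge on the outer face (the face that is on top when shut, and looks away from the robot when open).
- tall_mid (a point): White round plastic bottle with a black cap, 56 mm across and 130 mm tall, about 300 g: too tall for the case, it sticks out above the rim. If it is there (else None) it starts upright in the lane, among the old jars. The point is on its axis, half-way up (65 mm above its underside); z runs up the bottle.
- mat: Square cork mat fixed on the bench, 120 x 120 mm, 4 mm thick. Origin at the centre of its underside.
- old1_mid (a point): White round plastic jar with a black screw cap nearly as wide, 56 mm across, 62 mm tall, about 160 g. The point is on its axis, half-way up (31 mm above its underside); its z axis runs up the jar. This is the old jar nearest the front: it starts upright in the lane, not yet at the front end.
- old2_mid (a point): White round plastic jar with a black screw cap nearly as wide, 56 mm across, 62 mm tall, about 160 g. The point is on its axis, half-way up (31 mm above its underside); its z axis runs up the jar. This is a second old jar, if there is one (else None): it starts upright in the lane, farther from the front than the first.
- new1_mid (a point): White round plastic jar with a black screw cap nearly as wide, 56 mm across, 62 mm tall, about 160 g. The point is on its axis, half-way up (31 mm above its underside); its z axis runs up the jar. A new jar (three or four are there, an absent one reads None): starts upright on the bench, left of the case. Old and new jars look alike; only their place tells them apart.
- new2_mid (a point): White round plastic jar with a black screw cap nearly as wide, 56 mm across, 62 mm tall, about 160 g. The point is on its axis, half-way up (31 mm above its underside); its z axis runs up the jar. A new jar (three or four are there, an absent one reads None): starts upright on the bench, left of the case. Old and new jars look alike; only their place tells them apart.
- new3_mid (a point): White round plastic jar with a black screw cap nearly as wide, 56 mm across, 62 mm tall, about 160 g. The point is on its axis, half-way up (31 mm above its underside); its z axis runs up the jar. A new jar (three or four are there, an absent one reads None): starts upright on the bench, left of the case. Old and new jars look alike; only their place tells them apart.
- new4_mid (a point): White round plastic jar with a black screw cap nearly as wide, 56 mm across, 62 mm tall, about 160 g. The point is on its axis, half-way up (31 mm above its underside); its z axis runs up the jar. A new jar (three or four are there, an absent one reads None): starts upright on the bench, left of the case. Old and new jars look alike; only their place tells them apart.
- beaker: Bystander: glass beaker, 60 mm across, 80 mm tall, on the bench among the new jars. Origin at the centre of its underside.
- tipbox: Bystander: pipette tip box, 62 x 52 x 62 mm, on the bench among the new jars. Origin at the centre of its underside.
- timer: Bystander: flat white bench timer, 70 x 90 x 25 mm, on the right. Origin at the centre of its underside.
Things that resemble listed ones, but are neither listed nor needed, are in the scene too. Leave any red or yellow look-alike of the part that bears new4_mid alone.

How it is judged:
By the outcome, as a careful person would: the job done as asked, in the order asked, and still so for the second after the job is handed in, with the robot touching nothing.
Of old2, tall only 1 to 2 are there at a start; the rules pass over those that are not, and their reading is None.
Of new1, new2, new3, new4 only 3 to 4 are there at a start; the rules pass over those that are not, and their reading is None.
At some moment in a run one of new1, new2, new3, new4 may be knocked a few centimetres aside while the robot is not near it.
It also fails if it takes over 210 s, if anything falls off the work surface, if the arm or the gripper's body presses on something with over 40 N, if the wrist force passes 120 N, or if a joint passes its speed limit or range.

## Working session

There is one attempt and no reset: what is moved stays moved. The work goes in short steps, Python scripts to look and compute and a tool call to move; the robot and the scene stay as the last step left them, time stands still between calls to the robot, and variables do not carry over. Pictures are saved under pics/ and viewed, at most 14 in all, crops included, and the job is handed in when it is done.

Besides the shell and the picture viewer there is one more tool, called after ">>>" as name([rows], argument=value, ...), one row to a line, values as JSON. play_rows: Moves the arm, as the interface text tells. Its arguments: {"type":"object","properties":{"motion":{"type":"array"},"jaw":{"type":"number"},"squeeze":{"type":"number"}},"required":["motion"]}

```bash
ls; mkdir -p pics; python3 - <<'E'
from cell import get_state,cams,ctrl
import cv2,numpy as np
s=get_state();print(s)
for n in("scene","top"):
    im=cams.snapshot(n);cv2.imwrite(f"pics/{n}0.png",im[:,:,::-1]);print(n,cams.camera_params(n))
print(cams.camera_params("wrist"),ctrl.tip_reach)
E
```

```text
pics
{'t': 0.0, 'qpos': array([-1.34310736e+00,  3.59513503e-01,  1.51145967e+00, -8.11207240e-06,
        1.27248765e+00, -1.15043608e-01]), 'qd': array([ 4.01894658e-04,  6.27510914e-04,  8.98597154e-04, -1.88855331e-03,
       -4.72008999e-05,  9.49849549e-04]), 'effort': array([ 5.72816163e-06, -5.27613616e+01, -2.78616536e+01, -3.11080885e-04,
        1.29824487e-02,  4.00657001e-06]), 'tool_pos': array([ 201.50542041, -564.43257656,  238.4381428 ]), 'tcp_rot': array([-3.09373868e+00, -5.35417670e-01,  1.77244577e-04]), 'force': array([ 0.34362987, -0.02091185,  0.21853729]), 'torque': array([ 0.00069257, -0.04698935,  0.00402909]), 'gripper_force': 0.0, 'opening': 85.42428529510119}
scene {'fx': 519.1075669442297, 'fy': 519.1075669442297, 'cx': 284.20763633692593, 'cy': 209.8728376588051, 'k1': 0.009090172636699301, 'eye': array([1160.48042178,  726.6470376 , 1201.59674169]), 'orientation': array([-0.93101418, -2.5470673 ,  0.98595502])}
top {'fx': 544.3638619437265, 'fy': 544.3638619437265, 'cx': 280.52799830917047, 'cy': 208.55256771486296, 'k1': 0.0636575662104839, 'eye': array([ 249.90913694,  -52.71944953, 1767.25374727]), 'orientation': array([-2.16945901,  2.1332734 , -0.14887961])}
{'fx': 363.3877519958084, 'fy': 363.3877519958084, 'cx': 284.32054199505836, 'cy': 207.77222128290668, 'k1': -0.03718464587518853, 'hand_eye': array([[ 1.72149430e-03, -9.48225993e-01, -3.17591724e-01,
         8.23326727e+01],
       [ 9.99998518e-01,  1.62744531e-03,  5.61430896e-04,
         2.50767893e-02],
       [-1.55002062e-05, -3.17592220e-01,  9.48227389e-01,
        -1.34642533e+02],
       [ 0.00000000e+00,  0.00000000e+00,  0.00000000e+00,
         1.00000000e+00]])} 8.0
```

View pics/scene0.png

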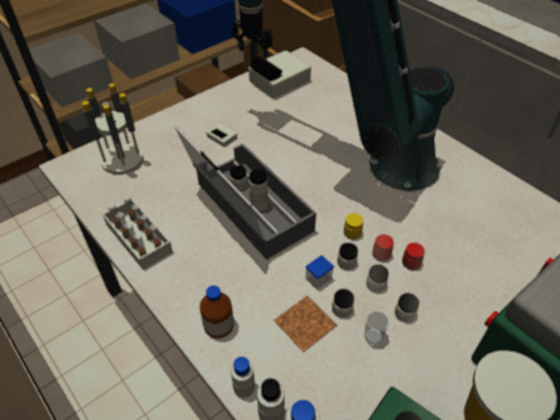

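View pics/top0.png

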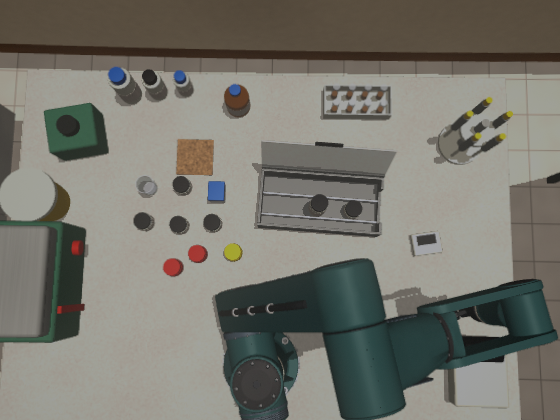

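The top view (up = +x, left = +y) shows the case around (320,200), the tall bottle at (319,204) and one old jar at (353,209). There are four new jars at (181,185), (143,221), (178,225) and (212,223). The beaker is at (146,187), the tip box at (216,191) and the mat at (195,157). The red and yellow look-alikes are at (197,254), (172,267) and (232,252). The scene view agrees, with the tall bottle at (258,180) and the old jar at (238,172).

```bash
cat > h.py <<'E'
import numpy as np,cv2
from scipy.spatial.transform import Rotation as R
from cell import get_state,cams,ctrl
def cam(n):
    p=cams.camera_params(n)
    if n!="wrist": return p,R.from_rotvec(p["orientation"]).as_matrix(),np.array(p["eye"])
    s=get_state();Rt=R.from_rotvec(s["tcp_rot"]).as_matrix();H=p["hand_eye"]
    return p,Rt@H[:3,:3],Rt@H[:3,3]+s["tool_pos"]
def ray(c,uv):
    p,M,e=c
    d=np.array([(uv[0]-p["cx"])/p["fx"],(uv[1]-p["cy"])/p["fy"]]);m=d.copy()
    for _ in range(20): m=d/(1+p["k1"]*(m@m))
    v=M@np.array([*m,1]);return e,v/np.linalg.norm(v)
def on(c,uv,z):
    e,v=ray(c,uv);return e+v*(z-e[2])/v[2]
def proj(c,P):
    p,M,e=c;q=M.T@(np.asarray(P)-e);m=q[:2]/q[2];m=m*(1+p["k1"]*(m@m))
    return np.array([p["fx"]*m[0]+p["cx"],p["fy"]*m[1]+p["cy"]])
def tri(c1,u1,c2,u2):
    e1,v1=ray(c1,u1);e2,v2=ray(c2,u2)
    t=np.linalg.lstsq(np.c_[v1,-v2],e2-e1,rcond=None)[0]
    a=e1+v1*t[0];b=e2+v2*t[1];return (a+b)/2,np.linalg.norm(a-b)
def blobs(mask,lo,hi):
    n,_,st,ce=cv2.connectedComponentsWithStats(mask.astype(np.uint8))
    return [(ce[i].round(1),st[i].tolist()) for i in range(1,n) if lo<st[i][4]<hi]
def togo(P,yaw):
    """shift and turn in present tool axes to put TCP at P, pointing down, tool x at yaw"""
    s=get_state();Rt=R.from_rotvec(s["tcp_rot"])
    G=R.from_matrix(np.c_[[np.cos(yaw),np.sin(yaw),0],[np.sin(yaw),-np.cos(yaw),0],[0,0,-1]])
    return (Rt.inv().apply(np.asarray(P)-s["tool_pos"])).round(1),(Rt.inv()*G).as_rotvec().round(3)
E
python3 - <<'E'
from h import *
ct=cam("top");cs=cam("scene")
for n,c in(("top",ct),("scene",cs)):
    im=cv2.imread(f"pics/{n}0.png");g=im.max(2)
    for ce,st in blobs(g<60,40,600): print(n,ce,st,on(c,ce,62).round(0))
for u in [(258,200),(262,170),(381,206),(377,236),(256,228)]: print(u,on(ct,u,85).round(0))
print("mat",on(ct,(195,157),4).round(0))
E
```

```text
top [149.2  76.9] [142, 70, 15, 15, 167] [908. 380.  62.]
top [478.4 108.6] [472, 103, 14, 11, 77] [ 819. -684.   62.]
top [ 67.6 125.4] [56, 115, 24, 22, 388] [740. 630.  62.]
top [458.2 123.4] [452, 116, 14, 14, 90] [ 770. -619.   62.]
top [498.1 121.6] [493, 116, 12, 12, 74] [ 777. -745.   62.]
top [478.7 127.8] [474, 123, 11, 9, 52] [ 756. -683.   62.]
top [464.9 144.3] [459, 138, 14, 13, 105] [ 701. -638.   62.]
top [489.  144.7] [481, 138, 17, 13, 101] [ 701. -714.   62.]
top [328.8 144.2] [316, 142, 27, 5, 87] [ 695. -205.   62.]
top [326.1 178.1] [264, 171, 119, 29, 573] [ 585. -197.   62.]
top [553.5 178.3] [547, 173, 13, 10, 96] [ 595. -909.   62.]
top [180.4 184.2] [173, 176, 16, 17, 199] [557. 265.  62.]
top [319.  202.7] [311, 195, 17, 17, 225] [ 505. -175.   62.]
top [353.1 208.4] [345, 201, 17, 16, 213] [ 489. -283.   62.]
top [141.9 220.6] [134, 213, 17, 16, 198] [439. 381.  62.]
top [210.  221.6] [204, 215, 15, 16, 141] [439. 168.  62.]
top [177.3 223.9] [170, 217, 16, 16, 189] [430. 270.  62.]
top [316.4 230.6] [258, 226, 121, 11, 213] [ 416. -167.   62.]
top [428. 
[... 804 characters left out ...]
6 298.9] [207, 294, 15, 9, 52] [818.  58.  62.]
scene [407.5 302.8] [398, 294, 20, 19, 274] [447. 385.  62.]
scene [219.9 323.7] [202, 308, 31, 30, 323] [849. 125.  62.]
scene [ 29.5 372.8] [0, 318, 56, 102, 167] [1257.  -53.   62.]
scene [242.8 372.3] [236, 368, 14, 8, 46] [882. 263.  62.]
scene [270.4 389.9] [262, 379, 18, 23, 336] [860. 336.  62.]
scene [476.9 408.7] [465, 386, 36, 34, 529] [539. 662.  62.]
scene [272.3 416.7] [260, 410, 24, 10, 71] [895. 385.  62.]
scene [406.6 415.9] [394, 411, 27, 9, 169] [670. 573.  62.]
(258, 200) [507.  17.  85.]
(262, 170) [603.   7.  85.]
(381, 206) [ 494. -366.   85.]
(377, 236) [ 400. -353.   85.]
(256, 228) [419.  22.  85.]
mat [659. 232.   4.]
```

```bash
python3 - <<'E'
from h import *
print(togo([490,-190,330],np.radians(87)))
E
```

```text
(array([ 397.6, -255.9,  -91. ]), array([-1.000e-03, -1.000e-03, -1.176e+00]))
```

>>> play_rows([
  [100, -60, -90, 0, 0, -0.3],
  [200, -130, -91, 0, 0, -0.6],
  [300, -190, -91, 0, 0, -0.9],
  [397.6, -255.9, -91, 0, 0, -1.176],
  [397.6, -255.9, -91, 0, 0, -1.176],
  [397.6, -255.9, -91, 0, 0, -1.176],
  [397.6, -255.9, -91, 0, 0, -1.176],
  [397.6, -255.9, -91, 0, 0, -1.176],
  [397.6, -255.9, -91, 0, 0, -1.176],
  [397.6, -255.9, -91, 0, 0, -1.176],
  [397.6, -255.9, -91, 0, 0, -1.176],
  [397.6, -255.9, -91, 0, 0, -1.176],
  [397.6, -255.9, -91, 0, 0, -1.176],
  [397.6, -255.9, -91, 0, 0, -1.176],
], jaw=1)

```text
t: 1.85
tool_pos: [489.9, -190.8, 330.3]
tcp_rot: [-2.279, -2.162, -0.0]
force: [0.3, 0.1, -0.1]
opening: 85.9
gripper_force: 0.0
```

```bash
python3 - <<'E'
from h import *
s=get_state();print(s["t"],s["tool_pos"],s["tcp_rot"],s["qd"].round(3))
im=cams.snapshot("wrist");cv2.imwrite("pics/w1.png",im[:,:,::-1])
c=cam("wrist")
for ce,st in blobs(im.max(2)<50,300,8000): print(ce,st,on(c,ce,70).round(0),on(c,ce,138).round(0))
E
```

```text
1.85 [ 489.92546795 -190.78713135  330.3135761 ] [-2.27919656e+00 -2.16201412e+00 -1.43359986e-04] [ 0.006  0.002 -0.002 -0.001  0.001  0.001]
[224.1  66.5] [218, 0, 13, 140, 1030] [435. -86.  70.] [445. -90. 138.]
[372.3 136.3] [355, 0, 36, 302, 3595] [ 587. -165.   70.] [ 571. -155.  138.]
[285.9 147.7] [262, 128, 54, 42, 1517] [ 493. -172.   70.] [ 494. -161.  138.]
[541.2 214.5] [517, 146, 43, 133, 3115] [ 790. -265.   70.] [ 739. -238.  138.]
[286.9 240.3] [267, 218, 42, 43, 1226] [ 489. -282.   70.] [ 490. -252.  138.]
[235.5 374.3] [224, 360, 24, 30, 455] [ 409. -478.   70.] [ 424. -414.  138.]
```

View pics/w1.png

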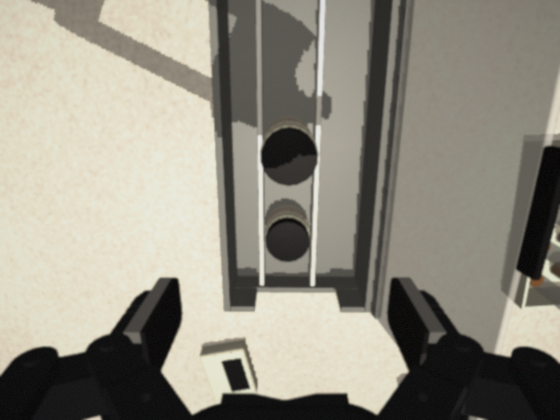

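The wrist view (up = +y, right = +x) shows the tall cap at (289.5,155) and the old jar's cap at (288,239.5). The rails run from (262,282) to (259,5) and from (313,283) to (321,5), and the cut front wall is at rows 288–308.

```bash
python3 - <<'E'
from h import *
im=cv2.imread("pics/w1.png");c=cam("wrist");g=im.min(2).astype(int)
# rail profile: bright columns per row
def edge(r,lo,hi):
    a=g[r,lo:hi];return lo+np.nonzero(a>a.max()*.8)[0][[0,-1]]
for r in (20,60,100,200,265,280):
    L=edge(r,250,272);Rr=edge(r,305,330)
    print(r,L,Rr,on(c,(L.mean(),r),36).round(1),on(c,(Rr.mean(),r),36).round(1),g[r,[L[0],Rr[0]]])
print("col290",[(r,g[r,290]) for r in range(262,312,2)])
for r in (275,283,287,290,308): print(r,on(c,(290,r),40).round(1),on(c,(290,r),8).round(1))
ct=cam("top")
print("tall",on(c,(289.5,155),138).round(1),tri(c,(289.5,155),ct,(319,203))) 
print("old",on(c,(288,239.5),70).round(1),tri(c,(288,239.5),ct,(353.1,208.6)))
E
```

```text
20 [256 260] [320 324] [470.3 -39.2  36. ] [538.7 -42.7  36. ] [121 212]
60 [257 260] [319 322] [468.  -79.5  36. ] [536.2 -82.9  36. ] [133 220]
100 [257 261] [317 321] [ 465.5 -122.    36. ] [ 533.6 -125.4   36. ] [125 125]
200 [259 262] [314 317] [ 458.8 -240.8   36. ] [ 526.7 -244.3   36. ] [212 210]
265 [260 263] [312 315] [ 453.6 -330.2   36. ] [ 522.  -333.7   36. ] [207 209]
280 [260 263] [311 314] [ 452.  -352.5   36. ] [ 520.1 -356.    36. ] [198 205]
col290 [(262, np.int64(116)), (264, np.int64(136)), (266, np.int64(136)), (268, np.int64(136)), (270, np.int64(135)), (272, np.int64(124)), (274, np.int64(82)), (276, np.int64(58)), (278, np.int64(47)), (280, np.int64(49)), (282, np.int64(48)), (284, np.int64(49)), (286, np.int64(59)), (288, np.int64(118)), (290, np.int64(131)), (292, np.int64(169)), (294, np.int64(209)), (296, np.int64(209)), (298, np.int64(210)), (300, np.int64(212)), (302, np.int64(211)), (304, np.int64(207)), (306, np.int64(207)), (308, np.int64(206)), (310, np.int64(211))]
275 [ 490.4 -344.7   40. ] [ 490.1 -362.5    8. ]
283 [ 489.9 -356.7   40. ] [ 489.5 -375.3    8. ]
287 [ 489.6 -362.7   40. ] [ 489.2 -381.8    8. ]
290 [ 489.4 -367.3   40. ] [ 489.  -386.8    8. ]
308 [ 488.1 -395.4   40. ] [ 487.6 -417.     8. ]
tall [ 496.6 -168.2  138. ] (array([ 496.34696756, -171.65363674,  116.15615973]), np.float64(1.2145517787718143))
old [ 490.5 -280.7   70. ] (array([ 489.23593887, -283.47664278,   62.03263217]), np.float64(2.7986566076003605))
```

```bash
python3 - <<'E'
from h import *
print(togo([496.8,-168.5,230],np.radians(86.6)))
ct=cam("top");im=cv2.imread("pics/top0.png")
hsv=cv2.cvtColor(im,cv2.COLOR_BGR2HSV)
m=(hsv[...,0]<20)&(hsv[...,1]>90)&(hsv[...,2]>80)
m[:130]=0;m[180:]=0;m[:,:150]=0;m[:,240:]=0
for ce,st in blobs(m,300,5000): print(ce,st,on(ct,ce,4).round(1))
cs=cam("scene")
for a,b in (((180.4,184.2),(343.4,298.9)),((141.9,220.6),(407.5,302.8)),((210.,221.6),(348.1,251.4)),((177.3,223.9),(379.4,273.9))): print([q.round(1) for q in tri(ct,a,cs,b)])
E
```

```text
(array([ 22.5,   5.6, 100.3]), array([ 0.   , -0.   ,  0.007]))
[194.6 156.8] [176, 139, 38, 36, 1246] [659.9 233.2   4. ]
[array([558.8, 267.1,  51.9]), np.float64(0.5)]
[array([440.2, 382.5,  52.3]), np.float64(1.5)]
[array([440.6, 167.4,  56. ]), np.float64(2.8)]
[array([430.2, 272.5,  53. ]), np.float64(2.6)]
```

>>> play_rows([
  [22.5, 5.6, 60, 0, 0, 0.007],
  [22.5, 5.6, 100.3, 0, 0, 0.007],
  [22.5, 5.6, 100.3, 0, 0, 0.007],
  [22.5, 5.6, 100.3, 0, 0, 0.007],
])

```text
t: 2.4
tool_pos: [497.9, -168.9, 231.5]
tcp_rot: [2.285, 2.154, 0.001]
force: [-1.3, -0.2, -1.0]
opening: 85.4
gripper_force: 0.0
```

```bash
python3 - <<'E'
from h import *
s=get_state();print(s["t"],s["tool_pos"],s["qd"].round(3))
im=cams.snapshot("wrist");cv2.imwrite("pics/w2.png",im[:,:,::-1])
E
```

```text
2.4 [ 497.87931938 -168.86914377  231.48787621] [-0.002 -0.015 -0.02   0.    -0.004 -0.   ]
```

View pics/w2.png

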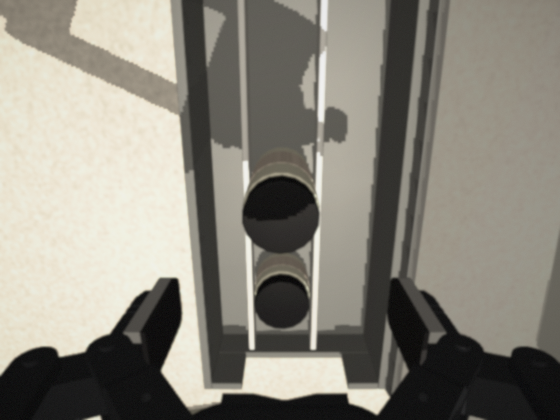

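The closer wrist view shows the tall cap at (281,214) and the old cap at (282,300.5).

```bash
python3 - <<'E'
from h import *
p,_,_=cam("wrist");H=p["hand_eye"]
def at(pos,yaw):
    G=np.c_[[np.cos(yaw),np.sin(yaw),0],[np.sin(yaw),-np.cos(yaw),0],[0,0,-1]]
    return p,G@H[:3,:3],G@H[:3,3]+pos
c1=at(np.array([489.93,-190.79,330.3]),np.radians(87));c2=cam("wrist")
print(tri(c1,(289.5,155),c2,(281,214)),on(c2,(281,214),138))
print(tri(c1,(288,239.5),c2,(282,300.5)),on(c2,(282,300.5),70))
print("rail",on(c2,(252,345),36),on(c2,(314,345),36),on(c2,(241,5),36),on(c2,(323,5),36))
print("wall",on(c2,(290,352),40))
print(togo([496.8,-168.5,90],np.radians(86.6)))
E
```

```text
(array([ 496.83927296, -168.54263635,  137.02022862]), np.float64(0.6095249813841732)) [ 497.1644275  -168.25451794  138.        ]
(array([ 490.55112403, -284.792276  ,   61.04083513]), np.float64(0.2726228407420096)) [ 491.05361229 -279.01918434   70.        ]
rail [ 453.10654207 -356.16484682   36.        ] [ 521.60653745 -360.30420648   36.        ] [472.76160588 -21.87518822  36.        ] [539.60855513 -25.6960935   36.        ]
wall [ 494.68683569 -364.7931295    40.        ]
(array([  0.7,  -2. , 142. ]), array([0.003, 0.001, 0.   ]))
```

>>> play_rows([
  [0, 0, 40, 0, 0, 0],
  [0, 0, 80, 0, 0, 0],
  [0, 0, 110, 0, 0, 0],
  [0, 0, 140, 0, 0, 0],
  [0, 0, 140, 0, 0, 0],
  [0, 0, 140, 0, 0, 0],
])

```text
t: 3.2
tool_pos: [498.4, -169.1, 91.9]
tcp_rot: [2.284, 2.153, 0.002]
force: [0.3, -0.2, -0.0]
opening: 85.4
gripper_force: 0.0
```

>>> play_rows([
  [0, 0, 0, 0, 0, 0],
  [0, 0, 0, 0, 0, 0],
  [0, 0, 0, 0, 0, 0],
  [0, 0, 0, 0, 0, 0],
  [0, 0, 0, 0, 0, 0],
  [0, 0, 0, 0, 0, 0],
  [0, 0, 0, 0, 0, 0],
  [0, 0, 0, 0, 0, 0],
], jaw=-1, squeeze=50)

```text
t: 4.2
tool_pos: [497.3, -168.6, 91.5]
tcp_rot: [2.285, 2.154, 0.001]
force: [-2.7, 0.7, 8.8]
opening: 55.2
gripper_force: 50.9
```

>>> play_rows([
  [0, 0, -15, 0, 0, 0],
  [0, 0, -50, 0, 0, 0],
  [0, 0, -90, 0, 0, 0],
  [10, 0, -120, 0, 0, 0],
  [45, -3, -120, 0, 0, 0],
  [90, -6, -120, 0, 0, 0],
  [135, -8, -120, 0, 0, 0],
  [180, -9, -120, 0, 0, 0],
  [228, -5, -120, 0, 0, 0],
  [260, 20, -120, 0, 0, 0],
  [295, 45, -120, 0, 0, 0],
  [330, 75, -120, 0, 0, 0],
  [365, 103, -120, 0, 0, 0],
  [395, 126, -110, 0, 0, 0],
  [410.6, 138.8, -80, 0, 0, 0],
  [410.6, 138.8, -45, 0, 0, 0],
  [410.6, 138.8, -20, 0, 0, 0],
  [410.6, 138.8, -8, 0, 0, 0],
  [410.6, 138.8, -2, 0, 0, 0],
  [410.6, 138.8, -2, 0, 0, 0],
])

```text
t: 6.7
tool_pos: [660.0, 233.5, 92.7]
tcp_rot: [2.286, 2.155, 0.001]
force: [-0.4, -0.2, -2.2]
opening: 55.0
gripper_force: 54.3
```

```bash
python3 - <<'E'
from h import *
im=cams.snapshot("scene");cv2.imwrite("pics/s1.png",cv2.resize(im[200:400,180:440,::-1],None,fx=2.5,fy=2.5))
print(get_state()["tool_pos"],get_state()["opening"],get_state()["force"])
E
```

```text
[660.27538764 233.59568374  93.10853543] 55.030363824802286 [-0.60495223 -0.39670795 -3.23785206]
```

View pics/s1.png

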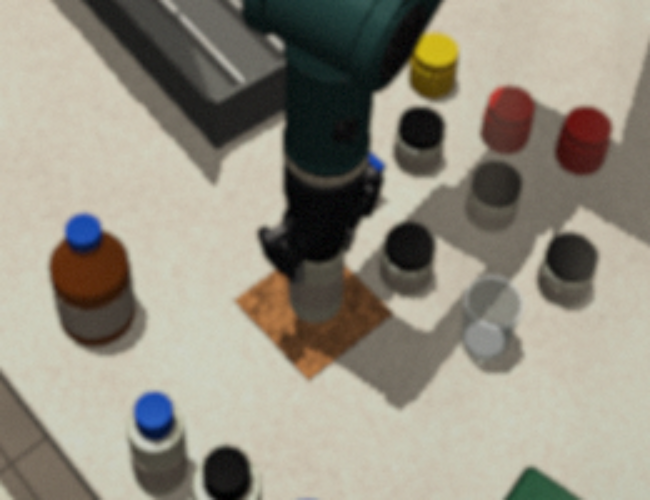

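The bottle is upright over the mat centre, a few mm above it. I'll lower it, release, and retreat upward.

>>> play_rows([
  [0, 0, 2, 0, 0, 0],
  [0, 0, 4, 0, 0, 0],
  [0, 0, 5.5, 0, 0, 0],
  [0, 0, 5.5, 0, 0, 0],
  [0, 0, 5.5, 0, 0, 0],
])

```text
t: 7.38
tool_pos: [659.9, 233.6, 87.6]
tcp_rot: [2.286, 2.155, 0.001]
force: [-2.9, -0.5, 5.5]
opening: 55.0
gripper_force: 54.9
```

>>> play_rows([
  [0, 0, 0, 0, 0, 0],
  [0, 0, 0, 0, 0, 0],
  [0, 0, 0, 0, 0, 0],
  [0, 0, 0, 0, 0, 0],
  [0, 0, 0, 0, 0, 0],
  [0, 0, -20, 0, 0, 0],
  [0, 0, -60, 0, 0, 0],
  [0, 0, -110, 0, 0, 0],
  [0, 0, -140, 0, 0, 0],
  [0, 0, -140, 0, 0, 0],
], jaw=1)

```text
t: 8.62
tool_pos: [662.0, 234.1, 231.7]
tcp_rot: [2.283, 2.152, 0.011]
force: [-0.1, 0.3, -0.8]
opening: 85.4
gripper_force: 0.0
```

```bash
python3 - <<'E'
from h import *
print(get_state()["tool_pos"],get_state()["t"])
y=-282.5;print(togo([504.5+.0589*(y+41),y,130],np.radians(86.6)))
E
```

```text
[661.95555273 234.06128598 231.66378231] 8.625
(array([-526. , -141.7,   99.2]), array([ 0.008, -0.003,  0.   ]))
```

>>> play_rows([
  [-60, -50, 0, 0, 0, 0],
  [-120, -100, 0, 0, 0, 0],
  [-182, -149, 0, 0, 0, 0],
  [-240, -146, 0, 0, 0, 0],
  [-300, -144, 0, 0, 0, 0],
  [-360, -142, 0, 0, 0, 0],
  [-420, -140, 30, 0, 0, 0],
  [-475, -139, 60, 0, 0, 0],
  [-510, -138.8, 80, 0, 0, 0],
  [-523.5, -138.8, 100, 0, 0, 0],
  [-523.5, -138.8, 100, 0, 0, 0],
  [-523.5, -138.8, 125, 0, 0, 0],
  [-523.5, -138.8, 155, 0, 0, 0],
  [-523.5, -138.8, 178, 0, 0, 0],
  [-523.5, -138.8, 178, 0, 0, 0],
  [-523.5, -138.8, 178, 0, 0, 0],
])

```text
t: 10.62
tool_pos: [490.9, -280.5, 49.6]
tcp_rot: [2.284, 2.155, 0.001]
force: [0.2, -0.1, 0.6]
opening: 85.5
gripper_force: 0.0
```

>>> play_rows([
  [0, 0, 0, 0, 0, 0],
  [0, 0, 0, 0, 0, 0],
  [0, 0, 0, 0, 0, 0],
  [0, 0, 0, 0, 0, 0],
  [0, 0, 0, 0, 0, 0],
  [0, 0, 0, 0, 0, 0],
  [0, 0, 0, 0, 0, 0],
], jaw=-1, squeeze=30)

```text
t: 11.5
tool_pos: [490.6, -281.1, 49.8]
tcp_rot: [2.285, 2.154, 0.001]
force: [-1.4, 1.1, 6.8]
opening: 54.3
gripper_force: 30.1
```

```bash
python3 - <<'E'
from h import *
s=get_state();print(s["tool_pos"],s["t"])
im=cams.snapshot("wrist");cv2.imwrite("pics/w3.png",im[:,:,::-1])
E
```

```text
[ 490.56709099 -281.1024629    49.78664891] 11.5
```

View pics/w3.png

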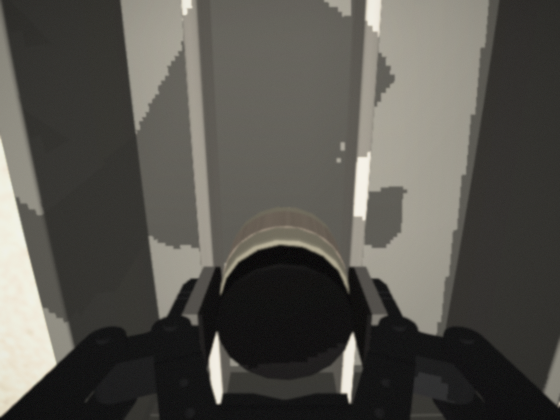

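The gripper holds the old jar's cap, centred at (285,310).

>>> play_rows([
  [0, 0, -2, 0, 0, 0],
  [-12, 0, -2, 0, 0, 0],
  [-24, 0, -2, 0, 0, 0],
  [-36, 0, -2, 0, 0, 0],
  [-44, 0, -2, 0, 0, 0],
  [-48, 0, -1, 0, 0, 0],
  [-50, 0, -1, 0, 0, 0],
  [-50, 0, -0.5, 0, 0, 0],
])

```text
t: 12.55
tool_pos: [487.5, -329.1, 50.0]
tcp_rot: [-2.286, -2.153, -0.004]
force: [0.4, 9.1, 13.8]
opening: 54.2
gripper_force: 33.2
```

>>> play_rows([
  [-1, 0, 0, 0, 0, 0],
  [-2, 0, 0, 0, 0, 0],
  [-3, 0, 0, 0, 0, 0],
  [-3, 0, 0, 0, 0, 0],
])

```text
t: 13.05
tool_pos: [487.4, -330.5, 50.7]
tcp_rot: [-2.285, -2.152, -0.006]
force: [0.4, 13.2, 19.2]
opening: 54.0
gripper_force: 33.8
```

>>> play_rows([
  [1.5, 0, 0, 0, 0, 0],
  [1.5, 0, 0, 0, 0, 0],
  [1.5, 0, 0, 0, 0, 0],
  [1.5, 0, 0, 0, 0, 0],
  [1.5, 0, 0, 0, 0, 0],
  [1.5, 0, -30, 0, 0, 0],
  [1.5, 0, -80, 0, 0, 0],
  [1.5, 0, -130, 0, 0, 0],
  [1.5, 0, -180, 0, 0, 0],
  [1.5, 0, -180, 0, 0, 0],
  [1.5, 0, -180, 0, 0, 0],
  [1.5, 0, -180, 0, 0, 0],
], jaw=1)

```text
t: 14.55
tool_pos: [486.3, -331.6, 227.3]
tcp_rot: [-2.284, -2.153, 0.0]
force: [0.7, -0.1, -1.2]
opening: 85.5
gripper_force: 0.0
```

```bash
python3 - <<'E'
from h import *
s=get_state();print(s["tool_pos"],s["t"],s["qd"].round(3))
im=cams.snapshot("wrist");cv2.imwrite("pics/w4.png",im[:,:,::-1])
c=cam("wrist")
for ce,st in blobs(im.max(2)<45,500,8000): print(ce,st,on(c,ce,70).round(1))
t=cams.snapshot("top");cv2.imwrite("pics/top1.png",t[:,:,::-1]);ct=cam("top")
for ce,st in blobs(t.max(2)<60,100,300):
    if ce[0]<230 and ce[1]>170: print("top",ce,on(ct,ce,62).round(1))
E
```

```text
[ 486.2501969  -331.60450309  227.2730502 ] 14.55 [ 0.001  0.003 -0.002  0.001 -0.001 -0.001]
[406.4  28.5] [392, 0, 30, 75, 1290] [ 583.4 -213.5   70. ]
[280.9 172.2] [258, 161, 53, 24, 730] [ 484.7 -316.3   70. ]
[216.5 344.4] [199, 323, 36, 44, 928] [ 411.6 -483.8   70. ]
top [178.9 183.3] [559.6 270.2  62. ]
top [ 49.7 284.5] [237.5 649.2  62. ]
```

View pics/w4.png

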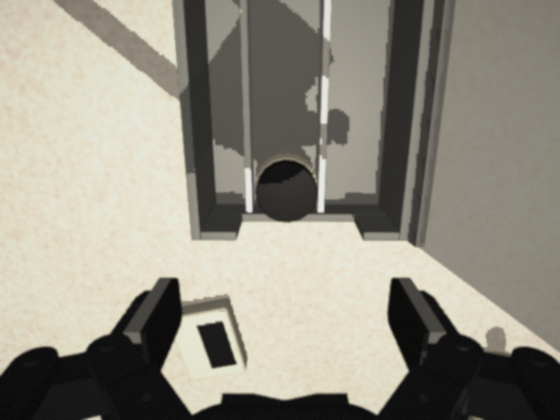

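The old jar stands in the lane with its cap at (286.5,190), its front edge about level with the wall's top edge at row 213.

```bash
python3 - <<'E'
from h import *
c=cam("wrist");print(on(c,(286.5,190),70),[ (r,on(c,(286.5,r),40)[1].round(1)) for r in (211,213,215,220)])
im=cv2.imread("pics/w4.png").max(2);print(im[185:226,240].tolist(),im[205:226,295].tolist())
print(on(c,(240,208),36),on(c,(240,212),40))
E
```

```text
[ 488.6494529  -331.89639655   70.        ] [(211, np.float64(-360.7)), (213, np.float64(-362.6)), (215, np.float64(-364.6)), (220, np.float64(-369.6))]
[160, 159, 158, 159, 159, 157, 157, 146, 120, 97, 86, 85, 86, 85, 85, 84, 84, 80, 74, 64, 55, 52, 52, 51, 53, 51, 51, 53, 57, 60, 60, 59, 57, 55, 55, 55, 61, 70, 85, 102, 126] [50, 49, 51, 51, 49, 48, 48, 45, 46, 46, 46, 47, 46, 44, 53, 96, 159, 211, 228, 232, 232]
[ 443.29855776 -356.54210788   36.        ] [ 443.51703931 -359.18319442   40.        ]
```

```bash
python3 - <<'E'
from h import *
print(togo([490,215,300],np.radians(86.6)))
E
```

```text
(array([546.2, -28.9, -71.5]), array([-0.002, -0.002,  0.   ]))
```

>>> play_rows([
  [50, -4, -40, 0, 0, 0],
  [110, -7, -70, 0, 0, 0],
  [170, -10, -71, 0, 0, 0],
  [230, -13, -71, 0, 0, 0],
  [290, -16, -71, 0, 0, 0],
  [350, -19, -71, 0, 0, 0],
  [410, -22, -71, 0, 0, 0],
  [470, -25, -71, 0, 0, 0],
  [520, -28, -71, 0, 0, 0],
  [546, -29, -71, 0, 0, 0],
  [546, -29, -71, 0, 0, 0],
  [546, -29, -71, 0, 0, 0],
  [546, -29, -71, 0, 0, 0],
  [546, -29, -71, 0, 0, 0],
])

```text
t: 16.4
tool_pos: [490.5, 213.5, 300.0]
tcp_rot: [-2.288, -2.153, 0.0]
force: [-0.5, -0.3, 0.9]
opening: 85.4
gripper_force: 0.0
```

```bash
python3 - <<'E'
from h import *
s=get_state();print(s["tool_pos"],s["t"],s["qd"].round(3))
im=cams.snapshot("wrist");cv2.imwrite("pics/w5.png",im[:,:,::-1])
c=cam("wrist")
for ce,st in blobs(im.max(2)<55,300,8000): print(ce,st,on(c,ce,62).round(1))
E
```

```text
[490.52404672 213.47665643 300.03923787] 16.4 [ 0.003 -0.002 -0.002  0.003  0.001  0.002]
[221.5   9.6] [194, 0, 54, 24, 968] [442.1 367.   62. ]
[348.5 112.3] [323, 87, 51, 51, 1903] [558.6 267.3  62. ]
[223.1 115.9] [198, 91, 51, 51, 2035] [433.3 271.1  62. ]
[476.4 152.4] [444, 123, 66, 60, 3092] [691.9 219.7  62. ]
[241.1 213.2] [219, 191, 45, 46, 1624] [441.5 167.3  62. ]
```

View pics/w5.png

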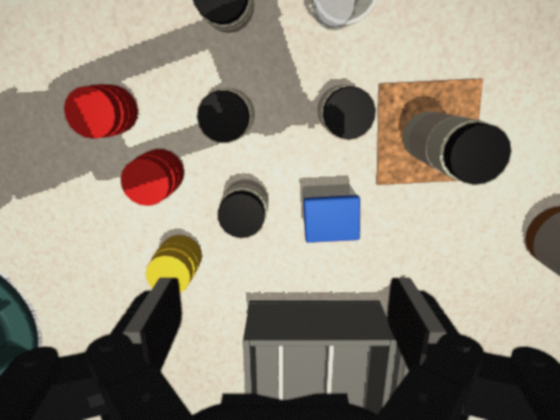

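The tall bottle stands on the mat with its cap at (476,152). The new jars are at (348,112), (223,116), (241,213) and (222,10). The beaker is at (340,5) and the tip box at (332,218).

```bash
python3 - <<'E'
from h import *
print(togo([441,167.3,42],np.radians(86.6)))
# place offsets from pick pose
for k in range(1,5):
  y=-332+56.4*k+5; print(k,[505+.058*(y+41),y])
E
```

```text
(array([-49.3, -46.6, 258.1]), array([ 0.   , -0.   , -0.001]))
1 [491.6832, -270.6]
2 [494.9544, -214.2]
3 [498.2256, -157.8]
4 [501.4968, -101.4]
```

>>> play_rows([
  [-20, -20, 50, 0, 0, 0],
  [-49, -46.6, 100, 0, 0, 0],
  [-49.3, -46.6, 150, 0, 0, 0],
  [-49.3, -46.6, 180, 0, 0, 0],
  [-49.3, -46.6, 215, 0, 0, 0],
  [-49.3, -46.6, 240, 0, 0, 0],
  [-49.3, -46.6, 258, 0, 0, 0],
  [-49.3, -46.6, 258, 0, 0, 0],
  [-49.3, -46.6, 258, 0, 0, 0],
], jaw=0.65)

```text
t: 17.58
tool_pos: [441.6, 167.9, 42.6]
tcp_rot: [2.286, 2.154, 0.001]
force: [-0.0, -0.1, -0.5]
opening: 70.7
gripper_force: 0.0
```

>>> play_rows([
  [0, 0, 0, 0, 0, 0],
  [0, 0, 0, 0, 0, 0],
  [0, 0, 0, 0, 0, 0],
  [0, 0, 0, 0, 0, 0],
  [0, 0, 0, 0, 0, 0],
  [0, 0, 0, 0, 0, 0],
], jaw=-1, squeeze=45)

```text
t: 18.32
tool_pos: [441.6, 168.1, 43.5]
tcp_rot: [2.285, 2.154, 0.003]
force: [-2.2, -1.1, 9.4]
opening: 53.3
gripper_force: 45.3
```

```bash
python3 - <<'E'
from h import *
for p in ([441,167,170],[491.7,-269,170],[491.7,-269,54]): print(togo(p,np.radians(86.6)))
E
```

```text
(array([  -1. ,   -0.3, -126.5]), array([ 0.002, -0.001,  0.   ]))
(array([-433.3,   76. , -126.6]), array([ 0.002, -0.001,  0.   ]))
(array([-433.4,   75.8,  -10.6]), array([ 0.002, -0.001,  0.   ]))
```

>>> play_rows([
  [0, 0, -30, 0, 0, 0],
  [0, 0, -80, 0, 0, 0],
  [-25, 5, -120, 0, 0, 0],
  [-75, 13, -127, 0, 0, 0],
  [-130, 23, -127, 0, 0, 0],
  [-185, 32, -127, 0, 0, 0],
  [-240, 42, -127, 0, 0, 0],
  [-295, 52, -127, 0, 0, 0],
  [-350, 61, -127, 0, 0, 0],
  [-400, 70, -127, 0, 0, 0],
  [-433, 75.8, -115, 0, 0, 0],
  [-433, 75.8, -95, 0, 0, 0],
  [-433, 75.8, -65, 0, 0, 0],
  [-433, 75.8, -45, 0, 0, 0],
  [-433, 75.8, -45, 0, 0, 0],
])

```text
t: 20.2
tool_pos: [489.9, -267.9, 86.1]
tcp_rot: [-2.284, -2.153, 0.001]
force: [0.6, -0.4, -1.7]
opening: 53.1
gripper_force: 47.9
```

>>> play_rows([
  [0, 0, 8, 0, 0, 0],
  [0, 0, 18, 0, 0, 0],
  [0, 0, 28, 0, 0, 0],
  [0, 0, 34, 0, 0, 0],
  [0, 0, 34, 0, 0, 0],
  [0, 0, 34, 0, 0, 0],
])

```text
t: 20.95
tool_pos: [491.2, -268.8, 53.1]
tcp_rot: [-2.286, -2.155, -0.0]
force: [-0.4, -0.3, -1.3]
opening: 53.2
gripper_force: 47.9
```

>>> play_rows([
  [-2, 0, 0.5, 0, 0, 0],
  [-4, 0, 1, 0, 0, 0],
  [-6, 0, 1, 0, 0, 0],
  [-7, 0, 1, 0, 0, 0],
  [-7, 0, 1, 0, 0, 0],
])

```text
t: 21.58
tool_pos: [490.8, -274.7, 52.1]
tcp_rot: [-2.286, -2.153, -0.002]
force: [1.6, 4.0, 0.5]
opening: 53.5
gripper_force: 48.2
```

>>> play_rows([
  [-1, 0, 0, 0, 0, 0],
  [-2, 0, 0, 0, 0, 0],
  [-2, 0, 0, 0, 0, 0],
])

```text
t: 21.95
tool_pos: [490.6, -274.9, 52.1]
tcp_rot: [-2.285, -2.151, -0.005]
force: [2.3, 10.5, 3.8]
opening: 52.7
gripper_force: 48.5
```

>>> play_rows([
  [0, 0, 0, 0, 0, 0],
  [0, 0, 0, 0, 0, 0],
  [0, 0, 0, 0, 0, 0],
  [0, 0, 0, 0, 0, 0],
  [0, 0, -30, 0, 0, 0],
  [0, 0, -80, 0, 0, 0],
  [40, -6, -125, 0, 0, 0],
  [95, -16, -148, 0, 0, 0],
  [155, -27, -148, 0, 0, 0],
  [215, -37, -148, 0, 0, 0],
  [275, -48, -148, 0, 0, 0],
  [335, -58, -148, 0, 0, 0],
  [395, -68, -148, 0, 0, 0],
  [450, -78, -148, 0, 0, 0],
  [490, -85, -148, 0, 0, 0],
  [510.7, -88.2, -148, 0, 0, 0],
  [510.7, -88.2, -148, 0, 0, 0],
  [510.7, -88.2, -148, 0, 0, 0],
  [510.7, -88.2, -148, 0, 0, 0],
], jaw=0.65)

```text
t: 24.32
tool_pos: [432.8, 236.3, 200.0]
tcp_rot: [2.287, 2.154, -0.0]
force: [-0.7, 0.3, -0.3]
opening: 70.8
gripper_force: 0.0
```

```bash
cat >> h.py <<'E'
def look(name,z,lo=600,hi=12000):
    s=get_state();print("tcp",s["tool_pos"].round(1),s["t"],abs(s["qd"]).max().round(3))
    im=cams.snapshot("wrist");cv2.imwrite(f"pics/{name}.png",im[:,:,::-1]);c=cam("wrist")
    for ce,st in blobs(im.max(2)<55,lo,hi): print(ce,st,on(c,ce,z).round(1))
def pick(P,z=42): return togo([P[0],P[1],z],np.radians(86.6))
E
python3 -c "
from h import *
look('w6',62)
print(pick([433.3,271.1]))"
```

```text
tcp [432.8 236.3 200. ] 24.325 0.003
[282.3  12.2] [248, 0, 71, 31, 1585] [439.8 366.3  62. ]
[444.6 146.6] [409, 113, 72, 68, 3783] [556.7 268.4  62. ]
[279.8 151.1] [247, 118, 67, 67, 3521] [432.2 272.   62. ]
(array([ 34.7,  -1.6, 158.1]), array([-0.   ,  0.   , -0.001]))
```

>>> play_rows([
  [20, -1, 50, 0, 0, 0],
  [35, -2, 90, 0, 0, 0],
  [35, -2, 120, 0, 0, 0],
  [35, -2, 145, 0, 0, 0],
  [35, -2, 158, 0, 0, 0],
  [35, -2, 158, 0, 0, 0],
  [35, -2, 158, 0, 0, 0],
])

```text
t: 25.25
tool_pos: [433.5, 272.5, 42.9]
tcp_rot: [2.286, 2.154, 0.002]
force: [0.3, -0.7, 0.3]
opening: 70.8
gripper_force: 0.0
```

>>> play_rows([
  [0, 0, 0, 0, 0, 0],
  [0, 0, 0, 0, 0, 0],
  [0, 0, 0, 0, 0, 0],
  [0, 0, 0, 0, 0, 0],
  [0, 0, 0, 0, 0, 0],
  [0, 0, 0, 0, 0, 0],
], jaw=-1)

```text
t: 26.0
tool_pos: [433.3, 272.6, 43.6]
tcp_rot: [2.285, 2.155, 0.003]
force: [-1.8, -1.4, 9.3]
opening: 53.1
gripper_force: 45.4
```

```bash
python3 - <<'E'
from h import *
for p in ([495.2,-211.5,170],[495.2,-211.5,86]): print(togo(p,np.radians(86.6)))
E
```

```text
(array([-479.5,   90.5, -126.7]), array([ 0.002, -0.001,  0.   ]))
(array([-479.6,   90.4,  -42.7]), array([ 0.002, -0.001,  0.   ]))
```

>>> play_rows([
  [0, 0, -30, 0, 0, 0],
  [0, 0, -80, 0, 0, 0],
  [-25, 5, -120, 0, 0, 0],
  [-75, 14, -127, 0, 0, 0],
  [-130, 25, -127, 0, 0, 0],
  [-185, 35, -127, 0, 0, 0],
  [-240, 45, -127, 0, 0, 0],
  [-295, 56, -127, 0, 0, 0],
  [-350, 66, -127, 0, 0, 0],
  [-405, 76, -127, 0, 0, 0],
  [-450, 85, -127, 0, 0, 0],
  [-479.5, 90.4, -115, 0, 0, 0],
  [-479.5, 90.4, -95, 0, 0, 0],
  [-479.5, 90.4, -65, 0, 0, 0],
  [-479.5, 90.4, -45, 0, 0, 0],
  [-479.5, 90.4, -45, 0, 0, 0],
])

```text
t: 28.0
tool_pos: [493.5, -210.9, 86.1]
tcp_rot: [-2.284, -2.153, 0.001]
force: [-0.5, 0.0, -1.5]
opening: 53.0
gripper_force: 48.1
```

>>> play_rows([
  [0, 0, 8, 0, 0, 0],
  [0, 0, 18, 0, 0, 0],
  [0, 0, 28, 0, 0, 0],
  [0, 0, 34, 0, 0, 0],
  [0, 0, 34, 0, 0, 0],
  [0, 0, 35, 0, 0, 0],
])

```text
t: 28.75
tool_pos: [494.8, -211.7, 52.1]
tcp_rot: [2.286, 2.155, 0.0]
force: [-0.8, -0.1, -1.6]
opening: 53.4
gripper_force: 48.1
```

>>> play_rows([
  [-2, 0, 0, 0, 0, 0],
  [-4, 0, 0, 0, 0, 0],
  [-6, 0, 0, 0, 0, 0],
  [-7, 0, 0, 0, 0, 0],
  [-7, 0, 0, 0, 0, 0],
])

```text
t: 29.38
tool_pos: [494.3, -218.7, 52.0]
tcp_rot: [-2.286, -2.155, -0.0]
force: [-0.1, -0.7, -2.6]
opening: 53.5
gripper_force: 48.1
```

>>> play_rows([
  [-1, 0, 0, 0, 0, 0],
  [-2, 0, 0, 0, 0, 0],
  [-2, 0, 0, 0, 0, 0],
])

```text
t: 29.75
tool_pos: [494.1, -220.5, 52.0]
tcp_rot: [-2.286, -2.155, -0.0]
force: [-0.4, 1.7, -1.5]
opening: 53.3
gripper_force: 48.2
```

>>> play_rows([
  [-1, 0, 0, 0, 0, 0],
  [-2, 0, 0, 0, 0, 0],
  [-2, 0, 0, 0, 0, 0],
])

```text
t: 30.12
tool_pos: [493.9, -221.0, 52.0]
tcp_rot: [-2.285, -2.153, -0.003]
force: [1.5, 7.6, 1.7]
opening: 52.9
gripper_force: 48.5
```

>>> play_rows([
  [0, 0, 0, 0, 0, 0],
  [0, 0, 0, 0, 0, 0],
  [0, 0, 0, 0, 0, 0],
  [0, 0, 0, 0, 0, 0],
  [0, 0, -30, 0, 0, 0],
  [0, 0, -80, 0, 0, 0],
  [40, 0, -125, 0, 0, 0],
  [95, 0, -148, 0, 0, 0],
  [155, 0, -148, 0, 0, 0],
  [215, 0, -148, 0, 0, 0],
  [275, 5, -148, 0, 0, 0],
  [335, 15, -148, 0, 0, 0],
  [390, 25, -148, 0, 0, 0],
  [440, 32, -148, 0, 0, 0],
  [464, 35.7, -148, 0, 0, 0],
  [464, 35.7, -148, 0, 0, 0],
  [464, 35.7, -148, 0, 0, 0],
  [464, 35.7, -148, 0, 0, 0],
], jaw=0.65)

```text
t: 32.38
tool_pos: [556.8, 236.8, 200.0]
tcp_rot: [2.288, 2.153, -0.001]
force: [0.3, 0.3, 0.6]
opening: 70.4
gripper_force: 0.0
```

```bash
python3 -c "
from h import *
look('w7',62)
print(pick([557.5,267.8]))"
```

```text
tcp [556.8 236.8 200. ] 32.375 0.004
[107.9  18.2] [65, 0, 81, 44, 2810] [444.5 371.4  62. ]
[284.9 156.8] [252, 124, 66, 67, 3467] [559.9 268.1  62. ]
[447.6 223.8] [403, 182, 91, 85, 5895] [688.2 206.1  62. ]
(array([ 30.8,  -1.2, 158.1]), array([-0.   ,  0.   , -0.001]))
```

>>> play_rows([
  [20, 0.3, 50, 0, 0, 0],
  [31, 0.3, 90, 0, 0, 0],
  [31, 0.3, 120, 0, 0, 0],
  [31, 0.3, 145, 0, 0, 0],
  [31, 0.3, 158, 0, 0, 0],
  [31, 0.3, 158, 0, 0, 0],
  [31, 0.3, 158, 0, 0, 0],
])

```text
t: 33.3
tool_pos: [560.1, 269.4, 43.2]
tcp_rot: [2.286, 2.154, 0.003]
force: [0.4, -0.3, 0.7]
opening: 70.5
gripper_force: 0.0
```

>>> play_rows([
  [0, 0, 0, 0, 0, 0],
  [0, 0, 0, 0, 0, 0],
  [0, 0, 0, 0, 0, 0],
  [0, 0, 0, 0, 0, 0],
  [0, 0, 0, 0, 0, 0],
  [0, 0, 0, 0, 0, 0],
], jaw=-1)

```text
t: 34.05
tool_pos: [560.0, 269.6, 43.8]
tcp_rot: [2.285, 2.154, 0.003]
force: [-1.2, -0.9, 7.4]
opening: 53.6
gripper_force: 45.8
```

```bash
python3 - <<'E'
from h import *
for p in ([510,60,170],[498.6,-158,170],[498.6,-158,86]): print(togo(p,np.radians(86.6)))
E
```

```text
(array([-212.1,  -37.3, -126.4]), array([ 0.002, -0.001,  0.   ]))
(array([-430.4,  -35.9, -126.6]), array([ 0.002, -0.001,  0.   ]))
(array([-430.4,  -36.1,  -42.6]), array([ 0.002, -0.001,  0.   ]))
```

>>> play_rows([
  [0, 0, -30, 0, 0, 0],
  [0, 0, -80, 0, 0, 0],
  [-25, -5, -120, 0, 0, 0],
  [-75, -14, -127, 0, 0, 0],
  [-130, -25, -127, 0, 0, 0],
  [-185, -34, -127, 0, 0, 0],
  [-240, -37, -127, 0, 0, 0],
  [-295, -37, -127, 0, 0, 0],
  [-350, -36, -127, 0, 0, 0],
  [-400, -36, -127, 0, 0, 0],
  [-430, -36, -115, 0, 0, 0],
  [-430, -36, -95, 0, 0, 0],
  [-430, -36, -65, 0, 0, 0],
  [-430, -36, -45, 0, 0, 0],
  [-430, -36, -45, 0, 0, 0],
])

```text
t: 35.92
tool_pos: [496.8, -157.3, 86.2]
tcp_rot: [-2.284, -2.153, 0.001]
force: [-0.2, 1.1, -1.4]
opening: 52.6
gripper_force: 47.6
```

>>> play_rows([
  [0, 0, 8, 0, 0, 0],
  [0, 0, 18, 0, 0, 0],
  [0, 0, 28, 0, 0, 0],
  [0, 0, 34, 0, 0, 0],
  [0, 0, 34, 0, 0, 0],
  [0, 0, 35, 0, 0, 0],
])

```text
t: 36.67
tool_pos: [498.0, -157.8, 52.0]
tcp_rot: [2.286, 2.155, 0.0]
force: [0.3, 0.5, -1.0]
opening: 53.2
gripper_force: 47.6
```

>>> play_rows([
  [-2, 0, 0, 0, 0, 0],
  [-4, 0, 0, 0, 0, 0],
  [-6, 0, 0, 0, 0, 0],
  [-7, 0, 0, 0, 0, 0],
  [-7, 0, 0, 0, 0, 0],
])

```text
t: 37.3
tool_pos: [497.5, -163.9, 52.1]
tcp_rot: [-2.286, -2.153, -0.002]
force: [1.2, 6.1, 1.9]
opening: 53.1
gripper_force: 47.9
```

>>> play_rows([
  [-1, 0, 0, 0, 0, 0],
  [-2, 0, 0, 0, 0, 0],
  [-2, 0, 0, 0, 0, 0],
])

```text
t: 37.67
tool_pos: [497.3, -164.3, 52.1]
tcp_rot: [-2.285, -2.151, -0.004]
force: [2.7, 12.6, 3.2]
opening: 53.2
gripper_force: 48.2
```

>>> play_rows([
  [0, 0, 0, 0, 0, 0],
  [0, 0, 0, 0, 0, 0],
  [0, 0, 0, 0, 0, 0],
  [0, 0, 0, 0, 0, 0],
  [0, 0, -30, 0, 0, 0],
  [0, 0, -80, 0, 0, 0],
  [40, -6, -125, 0, 0, 0],
  [95, -16, -148, 0, 0, 0],
  [155, -27, -148, 0, 0, 0],
  [215, -37, -148, 0, 0, 0],
  [275, -48, -148, 0, 0, 0],
  [335, -58, -148, 0, 0, 0],
  [395, -68, -148, 0, 0, 0],
  [450, -78, -148, 0, 0, 0],
  [490, -85, -148, 0, 0, 0],
  [512, -86, -148, 0, 0, 0],
  [512, -86, -148, 0, 0, 0],
  [512, -86, -148, 0, 0, 0],
  [512, -86, -148, 0, 0, 0],
], jaw=0.65)

```text
t: 40.05
tool_pos: [441.9, 348.0, 200.0]
tcp_rot: [2.288, 2.153, -0.001]
force: [-0.0, -0.2, 0.0]
opening: 70.3
gripper_force: 0.0
```

```bash
python3 -c "
from h import *
look('w8',62)
print(pick([441,382]))"
```

```text
tcp [441.9 348.  200. ] 40.05 0.003
[279.8 150. ] [247, 117, 67, 67, 3553] [441.4 384.6  62. ]
(array([ 33.8,  -2.9, 158. ]), array([-0.   ,  0.   , -0.001]))
```

Now for jar D at (441.4, 384).

>>> play_rows([
  [20, -2, 50, 0, 0, 0],
  [36, -2.5, 90, 0, 0, 0],
  [36, -2.5, 120, 0, 0, 0],
  [36, -2.5, 145, 0, 0, 0],
  [36, -2.5, 158, 0, 0, 0],
  [36, -2.5, 158, 0, 0, 0],
  [36, -2.5, 158, 0, 0, 0],
])

```text
t: 40.98
tool_pos: [442.1, 385.8, 43.0]
tcp_rot: [2.286, 2.154, 0.003]
force: [0.2, -0.6, 0.9]
opening: 70.3
gripper_force: 0.0
```

>>> play_rows([
  [0, 0, 0, 0, 0, 0],
  [0, 0, 0, 0, 0, 0],
  [0, 0, 0, 0, 0, 0],
  [0, 0, 0, 0, 0, 0],
  [0, 0, 0, 0, 0, 0],
  [0, 0, 0, 0, 0, 0],
], jaw=-1)

```text
t: 41.72
tool_pos: [442.0, 386.0, 43.8]
tcp_rot: [2.286, 2.155, 0.003]
force: [-0.7, -0.9, 7.8]
opening: 53.4
gripper_force: 45.6
```

```bash
python3 - <<'E'
from h import *
for p in ([501.7,-101,170],[501.7,-101,86]): print(togo(p,np.radians(86.6)))
E
```

```text
(array([-482.4,   88.5, -126.7]), array([ 0.002, -0.001,  0.   ]))
(array([-482.5,   88.3,  -42.7]), array([ 0.002, -0.001,  0.   ]))
```

>>> play_rows([
  [0, 0, -30, 0, 0, 0],
  [0, 0, -80, 0, 0, 0],
  [-25, 5, -120, 0, 0, 0],
  [-75, 14, -127, 0, 0, 0],
  [-130, 25, -127, 0, 0, 0],
  [-185, 35, -127, 0, 0, 0],
  [-240, 45, -127, 0, 0, 0],
  [-295, 55, -127, 0, 0, 0],
  [-350, 65, -127, 0, 0, 0],
  [-405, 75, -127, 0, 0, 0],
  [-450, 83, -127, 0, 0, 0],
  [-482.5, 88.4, -115, 0, 0, 0],
  [-482.5, 88.4, -95, 0, 0, 0],
  [-482.5, 88.4, -65, 0, 0, 0],
  [-482.5, 88.4, -45, 0, 0, 0],
  [-482.5, 88.4, -45, 0, 0, 0],
])

```text
t: 43.72
tool_pos: [499.9, -101.0, 86.2]
tcp_rot: [-2.284, -2.153, 0.002]
force: [-0.3, -0.5, -1.3]
opening: 52.8
gripper_force: 47.8
```

>>> play_rows([
  [0, 0, 8, 0, 0, 0],
  [0, 0, 18, 0, 0, 0],
  [0, 0, 28, 0, 0, 0],
  [0, 0, 34, 0, 0, 0],
  [0, 0, 34, 0, 0, 0],
  [0, 0, 35, 0, 0, 0],
])

```text
t: 44.48
tool_pos: [501.3, -101.4, 52.1]
tcp_rot: [2.286, 2.155, 0.0]
force: [0.1, -0.4, -2.5]
opening: 52.9
gripper_force: 47.8
```

>>> play_rows([
  [-2, 0, 0, 0, 0, 0],
  [-4, 0, 0, 0, 0, 0],
  [-6, 0, 0, 0, 0, 0],
  [-7, 0, 0, 0, 0, 0],
  [-7, 0, 0, 0, 0, 0],
])

```text
t: 45.1
tool_pos: [500.7, -108.3, 52.1]
tcp_rot: [-2.286, -2.155, -0.0]
force: [1.1, 1.5, -1.3]
opening: 53.2
gripper_force: 47.9
```

>>> play_rows([
  [-1, 0, 0, 0, 0, 0],
  [-2, 0, 0, 0, 0, 0],
  [-2, 0, 0, 0, 0, 0],
])

```text
t: 45.48
tool_pos: [500.6, -108.7, 52.1]
tcp_rot: [-2.286, -2.152, -0.003]
force: [1.4, 9.1, 2.2]
opening: 53.4
gripper_force: 48.2
```

>>> play_rows([
  [-1, 0, 0, 0, 0, 0],
  [-2, 0, 0, 0, 0, 0],
  [-2, 0, 0, 0, 0, 0],
])

```text
t: 45.85
tool_pos: [500.3, -109.0, 52.2]
tcp_rot: [-2.285, -2.15, -0.005]
force: [3.1, 16.8, 3.9]
opening: 52.7
gripper_force: 48.4
```

>>> play_rows([
  [0, 0, 0, 0, 0, 0],
  [0, 0, 0, 0, 0, 0],
  [0, 0, 0, 0, 0, 0],
  [0, 0, 0, 0, 0, 0],
  [0, 0, -30, 0, 0, 0],
  [0, 0, -80, 0, 0, 0],
  [-20, 0, -140, 0, 0, 0],
  [-60, 0, -200, 0, 0, 0],
  [-110, 0, -250, 0, 0, 0],
  [-130, 0, -270, 0, 0, 0],
  [-130, 0, -270, 0, 0, 0],
  [-130, 0, -270, 0, 0, 0],
  [-130, 0, -270, 0, 0, 0],
  [-130, 0, -270, 0, 0, 0],
], jaw=0.65)

```text
t: 47.6
tool_pos: [492.4, -240.9, 320.8]
tcp_rot: [-2.283, -2.155, 0.001]
force: [-0.6, -0.2, 1.2]
opening: 70.4
gripper_force: 0.0
```

```bash
python3 -c "
from h import *
look('w9',70)"
```

```text
tcp [ 492.4 -240.9  320.8] 47.6 0.009
[223.  143.5] [210, 0, 43, 272, 2703] [ 429.4 -212.8   70. ]
[367.3 141.3] [316, 0, 72, 273, 3949] [ 582.1 -219.    70. ]
[284.6  35.1] [259, 8, 53, 56, 2307] [ 500.5 -111.3   70. ]
[283.2  95. ] [260, 69, 48, 52, 1938] [ 495.9 -167.3   70. ]
[551.4 162.9] [536, 89, 24, 116, 1451] [ 785.6 -252.7   70. ]
[280.3 136.8] [262, 125, 42, 26, 651] [ 490.5 -209.3   70. ]
[284.  225.8] [262, 172, 46, 93, 2587] [ 488.7 -309.7   70. ]
```

View pics/w9.png

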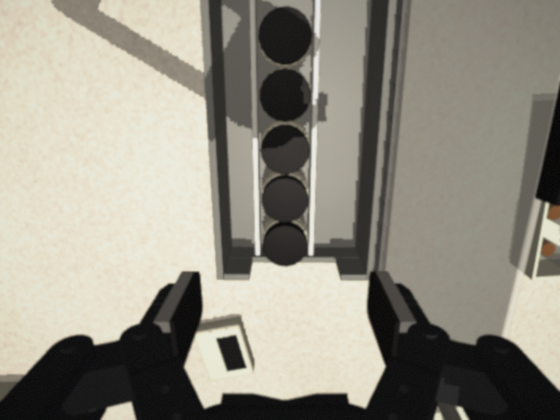

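All five jars are upright in the lane, close together from (285,36) to (284,243), and nothing stands above the rim. Next I'll locate the lid tab and work out the lid push.

```bash
python3 - <<'E'
from h import *
ct=cam("top");cw=cam("wrist")
print("tab top @270",on(ct,(328.8,144.2),270))
im=cv2.imread("pics/w9.png").max(2)
ys,xs=np.nonzero(im[80:215,530:]<50);print(xs.min()+530,xs.max()+530,ys.min()+80,ys.max()+80)
yc=(ys.min()+ys.max())/2+80
print(tri(ct,(328.8,144.2),cw,(552,yc)))
mid=np.array([505+.058*(-176+41),-176.]);yaw=np.radians(86.6)
X=np.array([np.sin(yaw),-np.cos(yaw)]);H=mid+103*X;print("hinge",H)
def P(th,off=0,rho=165):
    t=np.radians(th);px=-rho*np.cos(t)+6*np.sin(t)+15+off;pz=85+rho*np.sin(t)+6*np.cos(t)
    return [*(H+px*X),pz+8]
s=get_state()["tool_pos"]
for w in ([*(H+20*X),375],[*(H+115*X),375],[*(H+115*X),250],P(90)): print(np.round(w,0),togo(w,yaw)[0])
for th in (90,75,60,45,30,15,5,0): print(th,togo(P(th),yaw)[0]-togo(P(90),yaw)[0])
E
```

```text
tab top @270 [ 641.04002033 -186.46996664  270.        ]
536 559 90 204
(array([ 641.87951933, -192.2298419 ,  262.60757361]), np.float64(10.42490622835522))
hinge [ 599.98870228 -182.10855648]
[ 620. -183.  375.] [ 65.2 123.8 -54.1]
[ 715. -189.  375.] [ 65.1 218.8 -54.2]
[ 715. -189.  250.] [ 64.9 219.   70.8]
[ 621. -183.  258.] [ 65.1 125.   62.9]
90 [0. 0. 0.]
75 [  0.  -42.9   4.2]
60 [  0.1 -83.3  19.3]
45 [ 1.000e-01 -1.184e+02  4.430e+01]
30 [ 1.000e-01 -1.458e+02  7.760e+01]
15 [ 1.000e-01 -1.637e+02  1.168e+02]
5 [ 1.000e-01 -1.697e+02  1.450e+02]
0 [   0.  -170.8  159.3]
```

>>> play_rows([
  [20, 0, -40, 0, 0, 0],
  [50, 30, -60, 0, 0, 0],
  [65, 80, -60, 0, 0, 0],
  [65, 130, -60, 0, 0, 0],
  [65, 180, -60, 0, 0, 0],
  [65, 219, -60, 0, 0, 0],
  [65, 219, -50, 0, 0, 0],
  [65, 219, -20, 0, 0, 0],
  [65, 219, 20, 0, 0, 0],
  [65, 219, 50, 0, 0, 0],
  [65, 219, 66, 0, 0, 0],
  [65, 219, 66, 0, 0, 0],
  [65, 219, 66, 0, 0, 0],
], jaw=-1, squeeze=30)

```text
t: 49.28
tool_pos: [715.9, -190.4, 257.7]
tcp_rot: [2.284, 2.154, 0.002]
force: [-0.8, 0.6, -0.0]
opening: 0.3
gripper_force: 0.0
```

```bash
python3 - <<'E'
from h import *
s=get_state();print(s["tool_pos"],s["qd"].round(3),s["force"])
im=cams.snapshot("scene");cv2.imwrite("pics/s2.png",cv2.resize(im[50:300,100:380,::-1],None,fx=2,fy=2))
E
```

```text
[ 715.8767104  -190.35786384  257.68265913] [ 0.001 -0.005 -0.011 -0.002  0.    -0.001] [-0.76401178  0.63806079 -0.02170623]
```

View pics/s2.png

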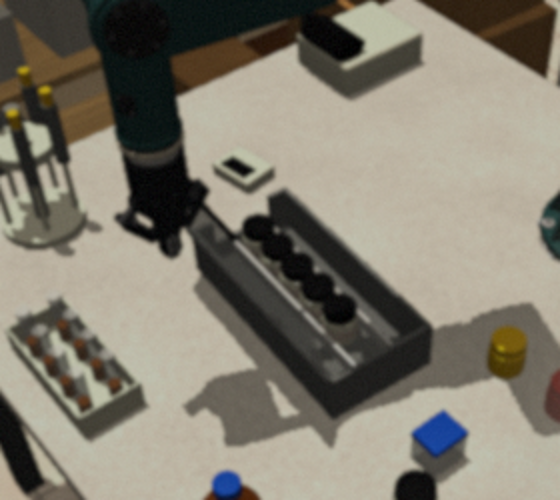

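The fingers are behind the open lid and five jars are in the lane. I'll push the lid over slowly.

>>> play_rows([
  [0, -20, 0, 0, 0, 0],
  [0, -35, 0, 0, 0, 0],
  [0, -45, 0, 0, 0, 0],
  [0, -55, 0, 0, 0, 0],
  [0, -65, 0, 0, 0, 0],
  [0, -75, 0, 0, 0, 0],
])

```text
t: 50.08
tool_pos: [641.0, -186.0, 256.8]
tcp_rot: [2.284, 2.153, 0.002]
force: [3.0, -0.2, 2.3]
opening: 0.2
gripper_force: 1.5
```

>>> play_rows([
  [0, -10, 0, 0, 0, 0],
  [0, -20, 0, 0, 0, 0],
  [0, -32, 0.5, 0, 0, 0],
  [0, -44, 2, 0, 0, 0],
  [0, -56, 4, 0, 0, 0],
  [0, -68, 7, 0, 0, 0],
  [0, -80, 11, 0, 0, 0],
])

```text
t: 50.95
tool_pos: [559.5, -180.9, 244.7]
tcp_rot: [-2.286, -2.155, 0.0]
force: [2.7, -0.2, 2.6]
opening: -0.4
gripper_force: 1.1
```

>>> play_rows([
  [0, -11, 2, 0, 0, 0],
  [0, -22, 6, 0, 0, 0],
  [0, -34, 14, 0, 0, 0],
  [0, -46, 22, 0, 0, 0],
  [0, -57, 31, 0, 0, 0],
  [0, -67, 42, 0, 0, 0],
  [0, -76, 53, 0, 0, 0],
  [0, -85, 65, 0, 0, 0],
  [0, -92, 78, 0, 0, 0],
  [0, -98, 91, 0, 0, 0],
  [0, -103, 104, 0, 0, 0],
])

```text
t: 52.32
tool_pos: [457.3, -174.8, 140.0]
tcp_rot: [-2.286, -2.155, 0.0]
force: [0.5, 0.7, 0.4]
opening: -0.0
gripper_force: 0.5
```

>>> play_rows([
  [0, -2, 8, 0, 0, 0],
  [0, -4, 16, 0, 0, 0],
  [0, -5, 23, 0, 0, 0],
  [0, -6, 29, 0, 0, 0],
  [0, -7, 34, 0, 0, 0],
  [0, -7, 37, 0, 0, 0],
])

```text
t: 53.08
tool_pos: [450.8, -174.6, 103.8]
tcp_rot: [2.286, 2.155, 0.0]
force: [0.2, -0.5, 0.7]
opening: -0.0
gripper_force: 0.4
```

>>> play_rows([
  [0, 0, 2, 0, 0, 0],
  [0, 0, 4, 0, 0, 0],
  [0, 0, 5, 0, 0, 0],
  [0, 0, 5, 0, 0, 0],
])

```text
t: 53.58
tool_pos: [450.7, -174.5, 99.5]
tcp_rot: [2.286, 2.155, 0.0]
force: [-1.7, 0.1, 6.4]
opening: 0.0
gripper_force: 3.4
```

>>> play_rows([
  [0, 0, 1, 0, 0, 0],
  [0, 0, 2, 0, 0, 0],
  [0, 0, 2, 0, 0, 0],
])

```text
t: 53.95
tool_pos: [450.8, -174.6, 99.3]
tcp_rot: [2.285, 2.155, 0.0]
force: [-7.7, 3.4, 28.7]
opening: 0.0
gripper_force: 14.6
```

```bash
python3 - <<'E'
from h import *
s=get_state();print(s["tool_pos"],s["qd"].round(3),s["force"])
im=cams.snapshot("scene");cv2.imwrite("pics/s3.png",cv2.resize(im[50:350,100:420,::-1],None,fx=2,fy=2))
E
```

```text
[ 450.7735037  -174.57640554   99.3289349 ] [ 0.001 -0.001  0.001 -0.001 -0.003 -0.001] [-7.6514172   3.41433542 28.74301004]
```

View pics/s3.png

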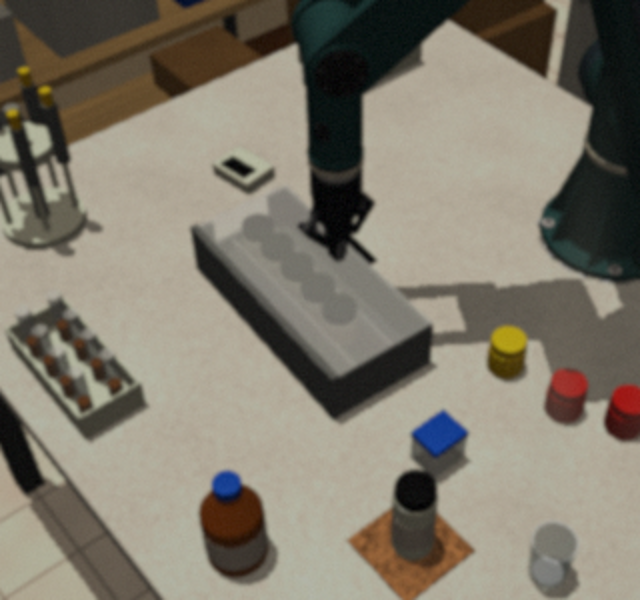

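The lid is shut: the fingertips stop hard at z ≈ 91 mm, which is rim plus lid thickness. The jars show through it and the bottle stands on the mat at (415,515). I'll retreat and hand in.

>>> play_rows([
  [0, 0, -5, 0, 0, 0],
  [0, 0, -20, 0, 0, 0],
  [0, 0, -60, 0, 0, 0],
  [0, 0, -120, 0, 0, 0],
  [0, 0, -150, 0, 0, 0],
  [0, 0, -150, 0, 0, 0],
  [0, 0, -150, 0, 0, 0],
  [0, 0, -150, 0, 0, 0],
])

```text
t: 55.0
tool_pos: [449.8, -174.0, 245.4]
tcp_rot: [-2.284, -2.153, 0.001]
force: [-0.2, 0.3, -0.6]
opening: -0.2
gripper_force: 0.0
```

```bash
python3 -c "
from h import *
s=get_state();print(s['tool_pos'],s['force'])
print(ctrl.hand_in())"
```

```text
[ 449.75778527 -173.98359844  245.44893698] [-0.20093635  0.29689864 -0.57998942]
the job is handed in; nothing more can be done
None
```

The job is done and handed in at about 55 s: the tall bottle stands on the cork mat, the one old jar is against the front wall with all four new jars close behind it, and the lid is pressed fully shut.

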